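# Third hand: press a microscope camera against the sprung fence of its jig

### The job

Pick up the blue-ringed microscope camera and set it down flat on the metal bed of the assembly jig, centred on the black line, square to the blue fence and just clear of it. Then, keeping hold of it, slide it along the line with a short edge of its base plate against the fence and press with a steady 10 N or so (pointer in the green zone of the scale, never driving the fence to the end of its travel) so that a colleague can put in the screws. Hold that push for a few seconds and finish while still holding and pressing, leaving the red-ringed camera and everything else on the bench where they are.

Things in the scene. Friction and masses are not known exactly. Their poses are not given: they have to be found in the camera images.
- blue_camera_center (a point): centre of the blue-ringed camera, 33 mm above its underside. Dark base plate 100 (x) x 80 (y) x 10 mm high; centred on it a white housing 60 (x) x 46 (y) mm, 10 to 56 mm up; on top a blue ring 42 mm across and a metal lens mount, 68 mm high in all. z up; a half turn changes nothing. 0.25 to 0.5 kg. Grip the housing across y
- red_camera_center (a point): bystander: centre of the red-ringed camera, 33 mm above its underside. Dark base plate 100 (x) x 80 (y) x 10 mm high; centred on it a white housing 60 (x) x 46 (y) mm, 10 to 56 mm up; on top a red ring 42 mm across and a metal lens mount, 68 mm high in all. z up; a half turn changes nothing. 0.25 to 0.5 kg.
- jig_bed (a point): point on the top face of the bolted-down jig's aluminium bed, 15 mm above the bench, on its black centre line (y = 0). x points along the line to the fence, the way to push; z up. The free bed is 130 mm wide and runs from x = -120 mm to the idle fence at x = 70 mm. With the base plate just touching the idle fence the camera's centre is at x = 20 mm
- scale (a point): centre of the scale on the grey block behind the fence (block 30 mm along x, 110 mm wide, top 26 mm above the bed; axes of the jig). Strips across it: white (under 7 N), green (7 to 13 N), red (over 13 N), read with the black pointer bar that the fence carries
- fence_face (a point): the middle of the front face of the blue fence, 12 mm above the bed. The fence is a bar 110 mm wide (y) and 23 mm high above the bed, square to the centre line; it moves with the joint fence; the axes are those of the jig
- fence (a joint): travel of the sprung fence in m, away from the pushed part (jig +x): 0 when idle, 0.020 at the end of its travel. The spring gives 1.0 N per mm of travel with no preload, so 10 N is 0.010; it stays wherever the push and spring balance
- oil_bottle: bystander: amber bottle, 34 mm across, 75 mm high, origin at its foot
- slide_tray: bystander: grey slide tray 110 x 200 x 22 mm, origin under its centre
- slide_box: bystander: green closed box 85 x 100 x 50 mm, origin under its centre
- specimen_jar: bystander: white jar 56 mm across, 70 mm high, origin at its foot
- screwdriver: bystander: screwdriver 170 mm long, lying along its x, on the bench to the left of the jig
- mouse: bystander: black computer mouse 100 x 58 x 30 mm, origin under its centre
Things that resemble listed ones, but are neither listed nor needed, are in the scene too. Leave any orange or purple look-alike of the part that bears blue_camera_center alone.

How it is judged (in metres and radians):
On the way, in this order (a step that is already met when the one before it is completed fails the run):
1. the blue-ringed camera lies flat on the jig's bed, clear of the fence (fence not pressed) (z of blue_camera_center in the frame of jig_bed between 0.03 and 0.037 m and angle between blue_camera_center's own z axis and vertical below 0.06 rad and y of blue_camera_center in the frame of jig_bed between -0.02 and 0.02 m and x of blue_camera_center in the frame of jig_bed between -0.1 and 0.0215 m and angle between the x axis of blue_camera_center and the x axis of jig_bed, either way round below 0.2 rad and contact force between blue_camera and fence below 0.5 N and value of joint fence below 0.001 m), for 0.2 s.
2. the camera is pressed squarely on the fence, 6 to 14 N, by the gripper, without a break for 2 s (z of blue_camera_center in the frame of jig_bed between 0.03 and 0.037 m and angle between blue_camera_center's own z axis and vertical below 0.06 rad and contact force between blue_camera and fence between 6 and 14 N and y of blue_camera_center in the frame of jig_bed between -0.007 and 0.007 m and angle between the x axis of blue_camera_center and the x axis of jig_bed, either way round below 0.09 rad and contact force between the fingers and blue_camera above 3 N), for 2 s.
At the end, for the whole second after the job is handed in: Fingers still on the blue-ringed camera (over 3 N); it rests flat on the bed (tilt under 0.06 rad), within 7 mm of the line, square within 0.09 rad, pressing the fence with 6 to 14 N (travel 6 to 14 mm). Bystanders within 15 mm of their first places (all of step 2 and linear speed of blue_camera below 0.01 m/s and value of joint fence between 0.006 and 0.014 m and distance of each of red_camera_center, oil_bottle, slide_tray, slide_box, specimen_jar, screwdriver, mouse from where it was at the start of the episode below 0.015 m); the arm keeps its last pose, push and grip.
It fails at once if the fence is driven to the end of its travel (value of joint fence above 0.0185 m).
It fails at once if the red-ringed camera is moved over 15 mm (distance of red_camera_center from where it was at the start of the episode above 0.015 m).
It fails at once if another thing on the bench is moved over 15 mm (distance of any of oil_bottle, slide_tray, slide_box, specimen_jar, screwdriver, mouse from where it was at the start of the episode above 0.015 m).
It also fails if it takes over 51 s, if anything falls off the work surface, if the arm or the gripper's body presses on something with over 40 N, if the wrist force passes 120 N, or if a joint passes its speed limit or range.

### The arm

A 6-joint arm with a two-finger parallel gripper is mounted at the origin on the work surface. World frame = base frame: x ahead of the robot, y to its left, z up, the work surface at z = 0. Lengths are in m, angles in degrees, forces in N, time in s.
With the tool pointing down it reaches from about 0.3 to 0.75 m from the base axis. Payload 8.5 kg.
Tool frame: the origin (TCP) lies between the finger pads; the fingertips stand 17 mm ahead of it and the grasp point (between the pads) lies 2 mm behind it; z points along the fingers, y is the direction in which the jaws open and shut (so a half turn about z gives the same grasp; the last joint's range is limited). The gripper opens to 85 mm and grips with 20 to 120 N. Pads are 22 mm wide; open, the fingers measure 114 mm over their backs; the gripper's body (76 mm by 85 mm) begins 54 mm behind the grasp point. The pads swing forward as they close: fully open they stand 13 mm farther back than shut.
Start: joints at [56.247, 21.807, 74.336, -0, 83.858, -12.336], TCP at [0.201, 0.512, 0.248] pointing down, gripper open.
Joint ranges: [-178.18, 178.18], [-50.72, 133.34], [12.68, 142.11], [-81.47, 261.47], [9.98, 163.14], [-165.26, 165.26]. Speed limits (degrees/s): [136.94, 136.94, 180, 180, 180, 180].

### API

Orientations are given as a 3x3 rotation matrix whose columns are the frame's x, y, z axes.
In Python, from rig import readout, eyes, env gives the robot as it stands.
- The arm moves only by the tool arm_command, never from a script. Its argument "rows" is text: rows parted by semicolons, each of 7 numbers parted by spaces: the closure, from 0 (fully open) to 1 (shut), then the shift along the tool's x, y, z in mm, then the turn, a rotation vector about the tool's x, y, z in degrees. In form: grip dx dy dz rx ry rz; .... A call has 1 to 5 rows; each row shifts and turns the commanded pose from where the row before left it, along the tool's axes as they then stand; what a row does not reach is not made up. A row lasts 1/12 s, in which the tool goes at most 41.7 mm and 7.16 degrees, less where a joint would pass 70% of its speed; a pose out of reach is approached as far as the arm can. A call with a gripper value outside its range is refused whole. The fingers move at their own pace and stop on an object; "squeeze" is the grip in N (left out, the last holds). Time passes only in rows, so rows that do not move let the fingers close. It gives the time, the measured TCP pose, the force and the opening at its end, in the units of the state.
- readout.observe(): the state, without advancing time (a new reading comes with each control period).
- eyes.get_image(name): name is "side" or "top"; returns the picture (400x640x3 uint8, red, green, blue); there is no depth.
- eyes.camera_model(name): a dict with "mtx" (3x3 intrinsics, pixels), "view" (4x4, takes a point from world to camera coordinates). Camera axes: x right, y up, looking along -z (the intrinsics and any distortion apply to the point x, -y, -z); pixel columns grow to the right and rows downward; lengths in m; the calibration is good to about 2 mm. A picture is of the moment at which its call begins. camera_model takes no time and is no camera call.
- env.close_job(): hands the job in, once; it reports no verdict.
The state is a dict: "time_s": time; "q": joint angles; "qvel": joint speeds; "joint_efforts": joint torques, N m; "position": TCP position; "tool_rot": TCP orientation; "ft_force": force on the tool from outside, world axes, zero at the start; "wrist_torque": the same for the moment, N m; "grip_width": finger opening in m.
Only numpy, scipy, OpenCV 4.12 (cv2) and the standard library are available. Lean on these libraries where they do the work, as an engineer would, in place of code of your own. Each camera call takes 0.05 s, during which the arm holds its last target. There are 200 camera calls.

## Working session

There is one attempt and no reset: what is moved stays moved. The work goes in short steps, Python scripts to look and compute and a tool call to move; the robot and the scene stay as the last step left them, time stands still between calls to the robot, and variables do not carry over. Pictures are saved under pics/ and viewed, about 8 in all and at most 12, crops included, and the job is handed in when it is done.

Besides the shell and the picture viewer there is one more tool, called after "Call:" as name(argument=value, ...), one argument or row to a line, values as JSON. arm_command: Moves the arm, as the interface text tells. Its arguments: {"type":"object","properties":{"rows":{"type":"string"},"squeeze":{"type":"number"}},"required":["rows"]}

```bash
mkdir -p pics; python3 - <<'E'
from rig import readout, eyes
import cv2,json
for n in("top","side"):
    im=eyes.get_image(n); cv2.imwrite(f"pics/{n}0.png",im[:,:,::-1]); 
    print(n,eyes.camera_model(n))
s=readout.observe();print(s)
E
```

```text
top {'mtx': array([[415.89214425,   0.        , 317.33756255],
       [  0.        , 415.89214425, 205.93047183],
       [  0.        ,   0.        ,   1.        ]]), 'view': array([[ 0.0246708 , -0.99960019,  0.01381354, -0.03393454],
       [ 0.99723643,  0.02557637,  0.06975213, -0.53064161],
       [-0.07007754,  0.01205452,  0.99746871, -1.23116551],
       [ 0.        ,  0.        ,  0.        ,  1.        ]])}
side {'mtx': array([[472.27366182,   0.        , 318.10687036],
       [  0.        , 472.27366182, 202.56122158],
       [  0.        ,   0.        ,   1.        ]]), 'view': array([[ 0.97784834, -0.20835049,  0.02006749, -0.52119573],
       [ 0.10062068,  0.55196921,  0.82777139, -0.08055609],
       [-0.18354321, -0.80741567,  0.56070654, -1.17872044],
       [ 0.        ,  0.        ,  0.        ,  1.        ]])}
{'time_s': 0.1, 'q': array([ 5.62479800e+01,  2.18367604e+01,  7.43768621e+01,  1.80762046e-03,
        8.38604033e+01, -1.23354509e+01]), 'qvel': array([-0.00771112, -0.07110556, -0.14872327, -0.04115593,  0.03456283,
        0.07052627]), 'joint_efforts': array([ 3.69362926e-03, -4.49218190e+01, -2.31653291e+01, -1.50590931e-04,
        3.64517269e-03,  2.53329654e-05]), 'position': array([0.20068959, 0.51182711, 0.24779787]), 'tool_rot': array([[-9.30948906e-01,  3.65148710e-01, -7.43911913e-04],
       [ 3.65149339e-01,  9.30948357e-01, -1.05680001e-03],
       [ 3.06654412e-04, -1.25546576e-03, -9.99999165e-01]]), 'ft_force': array([ 0.22457871,  0.15436235, -0.5800174 ]), 'wrist_torque': array([ 0.02466599, -0.0199443 ,  0.04627945]), 'grip_width': 0.08530999154615657}
```

View pics/top0.png

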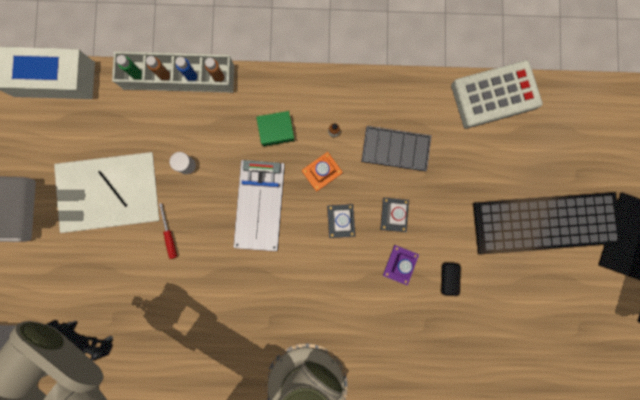

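View pics/side0.png

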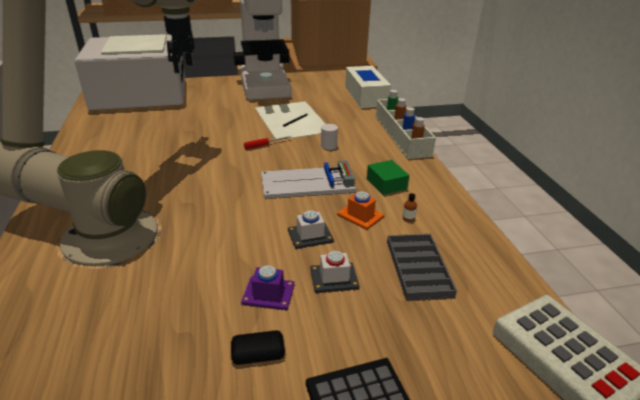

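The top view shows the blue camera at about (341,220), red at (396,214), orange at (322,170), and the jig line running from (258,240) to (261,188) with the fence at about row 184. I'll zoom in on these.

```bash
python3 - <<'E'
import cv2
im=cv2.imread("pics/top0.png")[145:265,225:375]
cv2.imwrite("pics/crop0.png",cv2.resize(im,None,fx=5,fy=5,interpolation=cv2.INTER_CUBIC))
E
```

```text
(no output)
```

View pics/crop0.png

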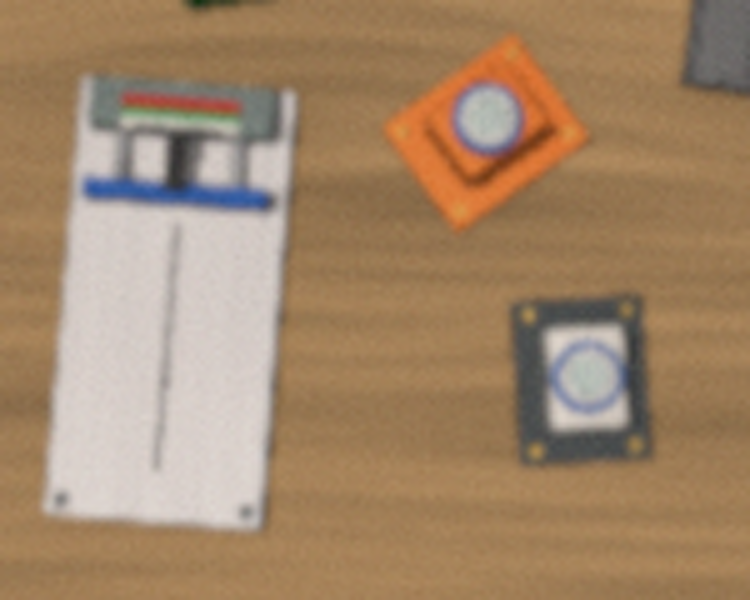

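The crop shows the bed line from (156,470) to (178,225). Bed corners are (45,515), (262,528), (297,90) and (80,75). The blue camera's base corners are (513,303), (640,295), (651,457) and (522,464).

```bash
cat > h.py <<'E'
import numpy as np, cv2
from rig import readout, eyes
def ray(n,uv,z):
    c=eyes.camera_model(n);K=c["mtx"];V=c["view"];R=V[:3,:3];o=-R.T@V[:3,3]
    u=np.linalg.inv(K)@[uv[0],uv[1],1]; d=R.T@(u*[1,-1,-1]); return o+d*(z-o[2])/d[2]
def proj(n,P):
    c=eyes.camera_model(n);p=c["view"][:3,:3]@np.asarray(P)+c["view"][:3,3];p=p*[1,-1,-1]
    q=c["mtx"]@p;return q[:2]/q[2]
E
python3 - <<'E'
from h import *
f=lambda p,z,o=(225,145):ray("top",(p[0]/5-.4+o[0],p[1]/5-.4+o[1]),z)
np.set_printoptions(precision=4,suppress=True)
c=[f(p,.01) for p in[(513,303),(640,295),(651,457),(522,464)]]
for p in c:print(p)
C=np.mean(c,0);d=(c[0]+c[1]-c[2]-c[3]);print("cam",C,np.degrees(np.arctan2(d[1],d[0])),np.linalg.norm(d)/2)
w=c[0]+c[3]-c[1]-c[2];print(np.degrees(np.arctan2(w[1],w[0])),np.linalg.norm(w)/2)
r=f((588,377),.066);print("ring",r)
b=[f(p,.015) for p in[(80,75),(297,90),(262,528),(45,515)]]
l=[f(p,.015) for p in[(178,225),(156,470)]]
for p in b+l:print(p)
for i,j in((0,3),(1,2)):
  d=b[i]-b[j];print(np.degrees(np.arctan2(d[1],d[0])),np.linalg.norm(d))
d=l[0]-l[1];print("line",np.degrees(np.arctan2(d[1],d[0])),np.linalg.norm(d))
print("fence",[f(p,.038) for p in[(85,198),(270,207)]])
# side overlay
s=cv2.imread("pics/side0.png")
for p in c: cv2.circle(s,tuple(int(round(v*1)) for v in proj("side",p)),1,(0,255,0),-1)
for p in b+l: cv2.circle(s,tuple(int(round(v*1)) for v in proj("side",p)),1,(0,0,255),-1)
cv2.imwrite("pics/ov.png",cv2.resize(s[130:290,240:400],None,fx=3.7,fy=3.7,interpolation=cv2.INTER_CUBIC))
E
```

```text
[ 0.5349 -0.0505  0.01  ]
[ 0.5418 -0.1274  0.01  ]
[ 0.444  -0.1358  0.01  ]
[ 0.4379 -0.0581  0.01  ]
cam [ 0.4896 -0.093   0.01  ] 4.734262874800547 0.097754919812946
94.79199439761611 0.07756977706519863
ring [ 0.4891 -0.0928  0.066 ]
[0.6663 0.2153 0.015 ]
[0.6607 0.0837 0.015 ]
[0.3959 0.0966 0.015 ]
[0.4005 0.2262 0.015 ]
[0.5765 0.1529 0.015 ]
[0.4289 0.161  0.015 ]
-2.3444517245849856 0.26602767532869287
-2.7872041015943263 0.2650940626902151
line -3.1369674055110783 0.14785103888064677
fence [array([0.5887, 0.2056, 0.038 ]), array([0.5863, 0.096 , 0.038 ])]
```

View pics/ov.png

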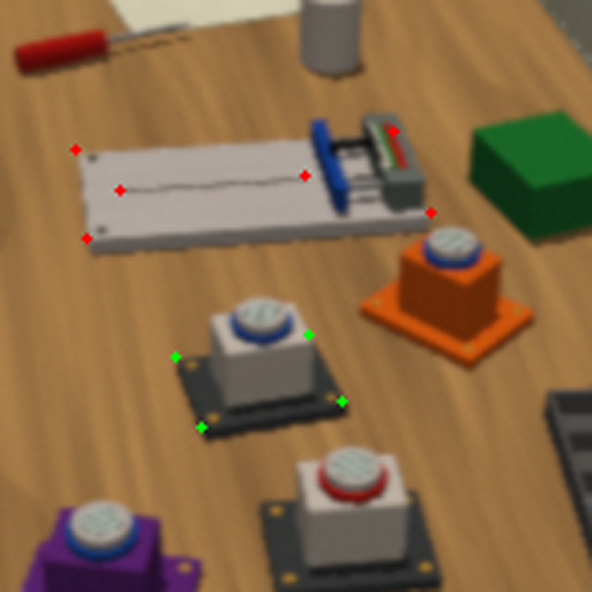

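The side overlay agrees to about 1 px. The blue camera is at (0.4895,-0.093) with yaw +4.75°. The line passes through (0.5,0.157) with yaw of about -2.8°, and the fence face is at x≈0.59. Next I move over the camera.

Call:
arm_command(
  rows="0 -24.5 -22.9 0 0 0 0; 0 -24.5 -22.9 0 0 0 0; 0 -24.5 -22.9 0 0 0 0; 0 -24.5 -22.9 0 0 0 0; 0 -24.5 -22.9 0 0 0 0",
  squeeze=50,
)

```text
time_s: 0.52
position: [0.2732, 0.3592, 0.2481]
tool_rot: [[-0.931, 0.365, -0.0], [0.365, 0.931, -0.0], [0.0, -0.0, -1.0]]
ft_force: [1.1, 0.5, 1.0]
grip_width: 0.0855
```

Call:
arm_command(
  rows="0 -24.5 -22.9 0 0 0 0; 0 -24.5 -22.9 0 0 0 0; 0 -24.5 -22.9 0 0 0 0; 0 -24.5 -22.9 0 0 0 0; 0 -24.5 -22.9 0 0 0 0",
)

```text
time_s: 0.93
position: [0.3454, 0.2078, 0.2482]
tool_rot: [[-0.931, 0.365, -0.0], [0.365, 0.931, -0.0], [0.0, -0.0, -1.0]]
ft_force: [0.3, 0.5, -0.2]
grip_width: 0.0858
```

Call:
arm_command(
  rows="0 -24.5 -22.9 0 0 0 0; 0 -24.5 -22.9 0 0 0 0; 0 -24.5 -22.9 0 0 0 0; 0 -24.5 -22.9 0 0 0 0; 0 -24.5 -22.9 0 0 0 0",
)

```text
time_s: 1.35
position: [0.4177, 0.0564, 0.2482]
tool_rot: [[-0.931, 0.365, -0.0], [0.365, 0.931, 0.0], [0.0, -0.0, -1.0]]
ft_force: [0.3, 0.2, -1.1]
grip_width: 0.0852
```

Call:
arm_command(
  rows="0 -24.5 -22.9 0 0 0 0; 0 -24.5 -22.9 0 0 0 0; 0 -24.5 -22.9 0 0 0 0; 0 -24.5 -22.9 0 0 0 0; 0 -24.5 -22.9 0 0 0 0",
)

```text
time_s: 1.77
position: [0.49, -0.0949, 0.248]
tool_rot: [[-0.931, 0.365, -0.001], [0.365, 0.931, 0.0], [0.001, 0.0, -1.0]]
ft_force: [0.2, 0.6, 0.0]
grip_width: 0.0857
```

Call:
arm_command(
  rows="0 0 0 20 0 0 -5.2; 0 0 0 20 0 0 -5.2; 0 0 0 20 0 0 -5.3; 0 0 0 20 0 0 -5.2; 0 0 0 20 0 0 -5.2",
)

```text
time_s: 2.18
position: [0.4895, -0.0933, 0.1471]
tool_rot: [[-0.996, -0.086, -0.001], [-0.086, 0.996, 0.0], [0.001, 0.0, -1.0]]
ft_force: [-0.5, -0.2, -0.0]
grip_width: 0.0854
```

Call:
arm_command(
  rows="0 0 0 0 0 0 0; 0 0 0 0 0 0 0; 0 0 0 0 0 0 0",
)

```text
time_s: 2.43
position: [0.4902, -0.0935, 0.1493]
tool_rot: [[-0.997, -0.079, 0.001], [-0.079, 0.997, -0.001], [-0.001, -0.001, -1.0]]
ft_force: [-0.1, -0.6, 0.4]
grip_width: 0.0853
```

Call:
arm_command(
  rows="0 0 0 22 0 0 0; 0 0 0 22 0 0 0; 0 0 0 22 0 0 0; 0 0 0 20 0 0 0; 0 0 0 15 0 0 0",
)

```text
time_s: 2.85
position: [0.4902, -0.0935, 0.0472]
tool_rot: [[-0.997, -0.08, 0.001], [-0.08, 0.997, -0.001], [-0.001, -0.001, -1.0]]
ft_force: [0.1, 0.4, -0.1]
grip_width: 0.0853
```

Call:
arm_command(
  rows="0 0 0 8 0 0 0; 0 0 0 3 0 0 0; 0 0 0 0 0 0 0; 0 0 0 0 0 0 0",
)

```text
time_s: 3.18
position: [0.4904, -0.0935, 0.0374]
tool_rot: [[-0.997, -0.081, 0.002], [-0.081, 0.997, -0.001], [-0.002, -0.001, -1.0]]
ft_force: [-0.8, -1.0, 0.4]
grip_width: 0.0853
```

```bash
python3 - <<'E'
from h import *
im=eyes.get_image("side")[:,:,::-1][180:300,240:390]
cv2.imwrite("pics/s1.png",cv2.resize(im,None,fx=4,fy=4,interpolation=cv2.INTER_CUBIC))
E
```

```text
(no output)
```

View pics/s1.png

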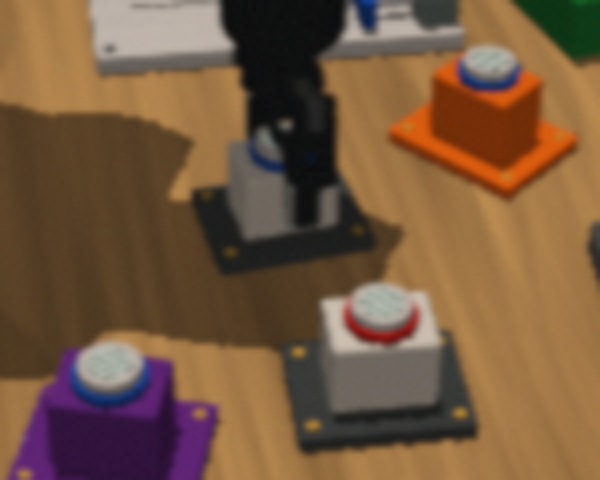

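The fingers straddle the housing in the picture: the front finger is at (305,160) and the housing spans x 235–340. I close the jaws.

Call:
arm_command(
  rows="1 0 0 0 0 0 0; 1 0 0 0 0 0 0; 1 0 0 0 0 0 0; 1 0 0 0 0 0 0; 1 0 0 0 0 0 0",
  squeeze=60,
)

```text
time_s: 3.65
position: [0.49, -0.0934, 0.0368]
tool_rot: [[-0.997, -0.082, 0.001], [-0.082, 0.997, -0.0], [-0.001, -0.001, -1.0]]
ft_force: [-1.3, 0.7, 5.4]
grip_width: 0.045
```

Call:
arm_command(
  rows="1 0 0 0 0 0 0; 1 0 0 0 0 0 0; 1 0 0 0 0 0 0; 1 0 0 0 0 0 0; 1 0 0 0 0 0 0",
)

```text
time_s: 4.07
position: [0.49, -0.0934, 0.0368]
tool_rot: [[-0.997, -0.082, 0.001], [-0.082, 0.997, -0.0], [-0.001, -0.001, -1.0]]
ft_force: [-1.1, -0.4, 5.5]
grip_width: 0.0452
```

Call:
arm_command(
  rows="1 0 0 -5 0 0 0; 1 0 0 -15 0 0 0; 1 0 0 -20 0 0 0; 1 0 0 -20 0 0 0; 1 0 0 -20 0 0 0",
)

```text
time_s: 4.48
position: [0.4894, -0.0931, 0.1172]
tool_rot: [[-0.997, -0.082, -0.001], [-0.082, 0.997, 0.0], [0.001, 0.001, -1.0]]
ft_force: [-0.1, -0.1, -2.2]
grip_width: 0.0453
```

Call:
arm_command(
  rows="1 0 0 0 0 0 0; 1 0 0 0 0 0 0; 1 0 0 0 0 0 0",
)

```text
time_s: 4.73
position: [0.4891, -0.093, 0.1153]
tool_rot: [[-0.997, -0.082, -0.002], [-0.082, 0.997, 0.001], [0.002, 0.001, -1.0]]
ft_force: [0.1, -0.1, -3.6]
grip_width: 0.0453
```

```bash
python3 - <<'E'
from h import *
im=eyes.get_image("side")[:,:,::-1][160:280,240:390]
t=eyes.get_image("top")[:,:,::-1][155:275,250:400]
f=lambda i:cv2.resize(i,None,fx=5,fy=5,interpolation=cv2.INTER_CUBIC)[:,:]
cv2.imwrite("pics/s2.png",cv2.resize(np.vstack([im,t]),None,fx=2.5,fy=2.5,interpolation=cv2.INTER_CUBIC))
cv2.imwrite("pics/t2.png",f(t))
print(readout.observe()["position"],readout.observe()["tool_rot"])
E
```

```text
[ 0.4891569  -0.09303825  0.11506908] [[-0.99666252 -0.08159813 -0.0023604 ]
 [-0.08160084  0.99666451  0.00107272]
 [ 0.002265    0.00126175 -0.99999664]]
```

View pics/s2.png

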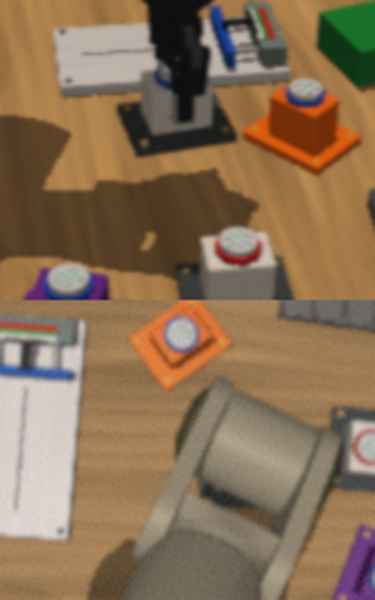

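The camera is lifted level, between the fingers at about (178,105). I turn it square to the jig and carry it over the bed.

Call:
arm_command(
  rows="1 0 0 0 0 0 2.5; 1 0 0 0 0 0 2.5; 1 0 0 0 0 0 2.5; 1 -1 10 0 0 0 0; 1 -1 15 0 0 0 0",
)

```text
time_s: 5.25
position: [0.4928, -0.0684, 0.1155]
tool_rot: [[-0.999, 0.05, -0.001], [0.05, 0.999, 0.0], [0.001, 0.0, -1.0]]
ft_force: [0.1, 0.5, -3.1]
grip_width: 0.0454
```

Call:
arm_command(
  rows="1 -2 30 0 0 0 0; 1 -2 30 0 0 0 0; 1 -2 30 0 0 0 0; 1 -2 30 0 0 0 0; 1 -2 30 0 0 0 0",
)

```text
time_s: 5.67
position: [0.5098, 0.0831, 0.1156]
tool_rot: [[-0.999, 0.048, -0.002], [0.048, 0.999, 0.0], [0.002, 0.0, -1.0]]
ft_force: [0.5, -0.4, -2.4]
grip_width: 0.0454
```

Call:
arm_command(
  rows="1 -2 30 0 0 0 0; 1 -2 25 0 0 0 0; 1 -1 15 0 0 0 0; 1 0 5 0 0 0 0; 1 0 0 0 0 0 0",
)

```text
time_s: 6.08
position: [0.5184, 0.1569, 0.1156]
tool_rot: [[-0.999, 0.046, -0.001], [0.046, 0.999, -0.0], [0.001, -0.0, -1.0]]
ft_force: [-0.9, -0.6, -2.2]
grip_width: 0.0456
```

Call:
arm_command(
  rows="1 0 0 0 0 0 0; 1 0 0 0 0 0 0; 1 0 0 0 0 0 0; 1 0 0 0 0 0 0",
)

```text
time_s: 6.42
position: [0.5191, 0.1548, 0.1163]
tool_rot: [[-0.999, 0.05, -0.0], [0.05, 0.999, -0.0], [0.0, -0.0, -1.0]]
ft_force: [-0.4, -0.9, -2.4]
grip_width: 0.0454
```

```bash
python3 - <<'E'
from h import *
s=readout.observe();print(s["position"],s["tool_rot"],s["ft_force"])
E
```

```text
[0.51905768 0.15478559 0.11632775] [[-9.98735694e-01  5.02693111e-02 -1.00987116e-04]
 [ 5.02693200e-02  9.98735695e-01 -8.84535153e-05]
 [ 9.64129401e-05 -9.34182367e-05 -9.99999991e-01]] [-0.39163991 -0.85246412 -2.35224726]
```

Call:
arm_command(
  rows="1 0 1.2 10 0 0 0; 1 0 0 15 0 0 0; 1 0 0 15 0 0 0; 1 0 0 12 0 0 0; 1 0 0 6 0 0 0",
)

```text
time_s: 6.83
position: [0.5183, 0.1565, 0.0563]
tool_rot: [[-0.999, 0.05, -0.003], [0.05, 0.999, -0.0], [0.003, -0.0, -1.0]]
ft_force: [-0.4, 0.3, -2.2]
grip_width: 0.0455
```

Call:
arm_command(
  rows="1 0 0 0 0 0 0; 1 0 0 0 0 0 0; 1 0 0 0 0 0 0",
)

```text
time_s: 7.08
position: [0.5195, 0.1567, 0.0589]
tool_rot: [[-0.999, 0.049, 0.001], [0.049, 0.999, 0.0], [-0.001, 0.0, -1.0]]
ft_force: [0.3, 0.0, -2.6]
grip_width: 0.0452
```

```bash
python3 - <<'E'
from h import *
np.set_printoptions(precision=4,suppress=True)
s=readout.observe();p=s["position"];R=s["tool_rot"];print(p,R,s["ft_force"])
im=np.ascontiguousarray(eyes.get_image("side")[:,:,::-1])
k=5;x0,y0=255,120
big=cv2.resize(im[y0:y0+90,x0:x0+130],None,fx=k,fy=k,interpolation=cv2.INTER_CUBIC)
# predicted base top corners (plate top 26.8 mm below tcp)
for a in(-.05,.05):
  for b in(-.04,.04):
    P=p+R@np.array([a,b,.0268]); q=(proj("side",P)-[x0,y0]+.5)*k
    cv2.circle(big,tuple(int(v) for v in q),2,(0,255,0),-1)
cv2.imwrite("pics/s3.png",big)
E
```

```text
[0.5195 0.1567 0.0589] [[-0.9988  0.0492  0.0012]
 [ 0.0492  0.9988  0.0001]
 [-0.0012  0.0001 -1.    ]] [ 0.3251  0.0091 -2.5687]
```

View pics/s3.png

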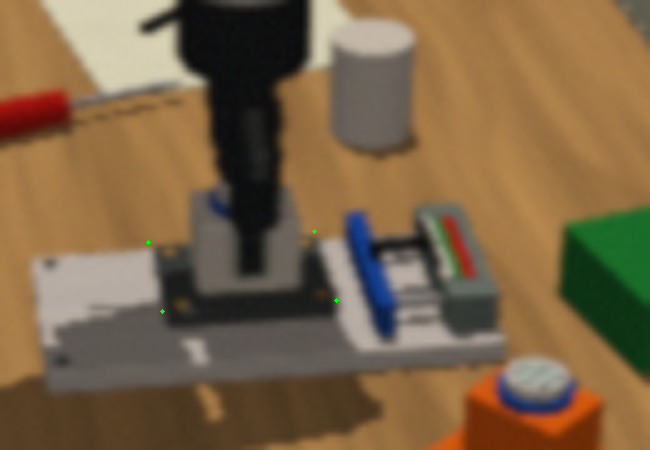

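The picture shows the camera over the bed, square and about 7 mm up. Its base edge is at about x 338 and the fence foot at about x 385. I lower it gently.

Call:
arm_command(
  rows="1 0 0 3 0 0 0; 1 0 0 2 0 0 0; 1 0 0 0 0 0 0; 1 0 0 0 0 0 0; 1 0 0 0 0 0 0",
)

```text
time_s: 7.55
position: [0.5191, 0.1568, 0.0534]
tool_rot: [[-0.999, 0.049, 0.0], [0.049, 0.999, -0.0], [-0.0, -0.0, -1.0]]
ft_force: [-0.1, -0.7, -2.6]
grip_width: 0.0455
```

Call:
arm_command(
  rows="1 0 0 1 0 0 0; 1 0 0 1 0 0 0; 1 0 0 0 0 0 0; 1 0 0 0 0 0 0; 1 0 0 0 0 0 0",
)

```text
time_s: 7.97
position: [0.5192, 0.1568, 0.0519]
tool_rot: [[-0.999, 0.049, 0.001], [0.049, 0.999, -0.0], [-0.001, -0.0, -1.0]]
ft_force: [-3.1, -0.1, 5.5]
grip_width: 0.0453
```

It is down and flat, with about 8 N on the bed. I ease the down-force slightly, settle, then slide along the line.

Call:
arm_command(
  rows="1 0 0 -0.3 0 0 0; 1 0 0 0 0 0 0; 1 0 0 0 0 0 0; 1 0 0 0 0 0 0; 1 0 0 0 0 0 0",
)

```text
time_s: 8.38
position: [0.5192, 0.1568, 0.0519]
tool_rot: [[-0.999, 0.049, 0.0], [0.049, 0.999, 0.0], [-0.0, 0.0, -1.0]]
ft_force: [-2.2, 0.8, 5.1]
grip_width: 0.045
```

Call:
arm_command(
  rows="1 -2 0 0 0 0 0; 1 -3 0 0 0 0 0; 1 -3 0 0 0 0 0; 1 -2 0 0 0 0 0; 1 0 0 0 0 0 0",
)

```text
time_s: 8.8
position: [0.5292, 0.1563, 0.0519]
tool_rot: [[-0.999, 0.049, 0.0], [0.049, 0.999, 0.0], [-0.0, 0.0, -1.0]]
ft_force: [-2.9, 1.5, 6.2]
grip_width: 0.0456
```

Call:
arm_command(
  rows="1 -2 0 0 0 0 0; 1 -2 0 0 0 0 0; 1 -2 0 0 0 0 0; 1 0 0 0 0 0 0; 1 0 0 0 0 0 0",
)

```text
time_s: 9.22
position: [0.5351, 0.1561, 0.0519]
tool_rot: [[-0.999, 0.049, 0.0], [0.049, 0.999, 0.0], [-0.0, 0.0, -1.0]]
ft_force: [-2.1, 0.2, 6.5]
grip_width: 0.0448
```

Call:
arm_command(
  rows="1 0 0 0 0 0 0; 1 0 0 0 0 0 0; 1 0 0 0 0 0 0",
)

```text
time_s: 9.47
position: [0.5351, 0.1561, 0.0519]
tool_rot: [[-0.999, 0.049, 0.0], [0.049, 0.999, 0.0], [-0.0, 0.0, -1.0]]
ft_force: [-2.6, 0.4, 5.5]
grip_width: 0.0451
```

```bash
python3 - <<'E'
from h import *
np.set_printoptions(precision=4,suppress=True)
s=readout.observe();p=s["position"];R=s["tool_rot"];print(p,R,s["ft_force"],s["time_s"])
im=np.ascontiguousarray(eyes.get_image("side")[:,:,::-1])
k=7;x0,y0=275,140
cv2.imwrite("pics/s4.png",cv2.resize(im[y0:y0+65,x0:x0+100],None,fx=k,fy=k,interpolation=cv2.INTER_CUBIC))
E
```

```text
[0.5351 0.1561 0.0519] [[-0.9988  0.0491  0.0003]
 [ 0.0491  0.9988  0.0001]
 [-0.0002  0.0001 -1.    ]] [-2.617   0.376   5.4683] 9.4667
```

View pics/s4.png

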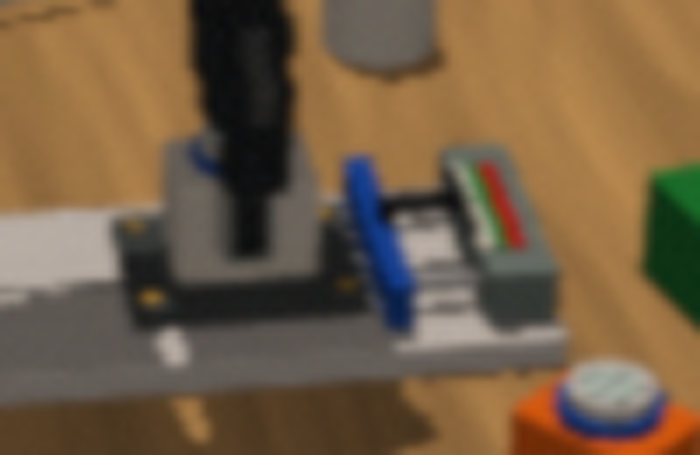

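It is close to the fence (gap a few mm near (380,310)) and the pointer is still before the white strip. I advance in small steps and watch the force.

Call:
arm_command(
  rows="1 -1 0 0 0 0 0; 1 -1 0 0 0 0 0; 1 -1 0 0 0 0 0; 1 0 0 0 0 0 0; 1 0 0 0 0 0 0",
)

```text
time_s: 9.93
position: [0.5378, 0.1559, 0.0518]
tool_rot: [[-0.999, 0.049, -0.0], [0.049, 0.999, 0.0], [0.0, 0.0, -1.0]]
ft_force: [-4.1, 0.4, 5.0]
grip_width: 0.0456
```

Call:
arm_command(
  rows="1 -1 0 0 0 0 0; 1 -1 0 0 0 0 0; 1 -1 0 0 0 0 0; 1 0 0 0 0 0 0; 1 0 0 0 0 0 0",
)

```text
time_s: 10.35
position: [0.5401, 0.1558, 0.0519]
tool_rot: [[-0.999, 0.049, -0.002], [0.049, 0.999, 0.0], [0.002, 0.0, -1.0]]
ft_force: [-6.9, -0.1, 9.0]
grip_width: 0.0453
```

Call:
arm_command(
  rows="1 -1 0 0 0 0 0; 1 -1 0 0 0 0 0; 1 -1 0 0 0 0 0; 1 0 0 0 0 0 0; 1 0 0 0 0 0 0",
)

```text
time_s: 10.77
position: [0.5424, 0.1557, 0.0519]
tool_rot: [[-0.999, 0.049, -0.004], [0.049, 0.999, 0.0], [0.004, -0.0, -1.0]]
ft_force: [-8.9, 0.8, 10.2]
grip_width: 0.0453
```

The fence was touched near x≈0.5365, so travel is now about 6 mm. I add about 4 mm.

Call:
arm_command(
  rows="1 -1 0 0 0 0 0; 1 -1 0 0 0 0 0; 1 -1 0 0 0 0 0; 1 0 0 0 0 0 0; 1 0 0 0 0 0 0",
)

```text
time_s: 11.18
position: [0.5447, 0.1556, 0.052]
tool_rot: [[-0.999, 0.049, -0.005], [0.049, 0.999, 0.0], [0.005, -0.0, -1.0]]
ft_force: [-13.6, 0.5, 13.7]
grip_width: 0.0454
```

Call:
arm_command(
  rows="1 -1 0 -0.2 0 0 0; 1 -0.5 0 0 0 0 0; 1 0 0 0 0 0 0; 1 0 0 0 0 0 0; 1 0 0 0 0 0 0",
)

```text
time_s: 11.6
position: [0.5459, 0.1556, 0.052]
tool_rot: [[-0.999, 0.049, -0.006], [0.049, 0.999, 0.0], [0.006, -0.0, -1.0]]
ft_force: [-14.1, 0.9, 13.8]
grip_width: 0.0451
```

```bash
python3 - <<'E'
from h import *
np.set_printoptions(precision=4,suppress=True)
s=readout.observe();p=s["position"];R=s["tool_rot"];print(p,R,s["ft_force"],s["time_s"])
im=np.ascontiguousarray(eyes.get_image("side")[:,:,::-1])
k=7;x0,y0=275,140
cv2.imwrite("pics/s5.png",cv2.resize(im[y0:y0+65,x0:x0+100],None,fx=k,fy=k,interpolation=cv2.INTER_CUBIC))
E
```

```text
[0.5459 0.1556 0.052 ] [[-0.9988  0.0492 -0.006 ]
 [ 0.0492  0.9988  0.0001]
 [ 0.006  -0.0002 -1.    ]] [-14.1492   0.9421  13.8023] 11.6
```

View pics/s5.png

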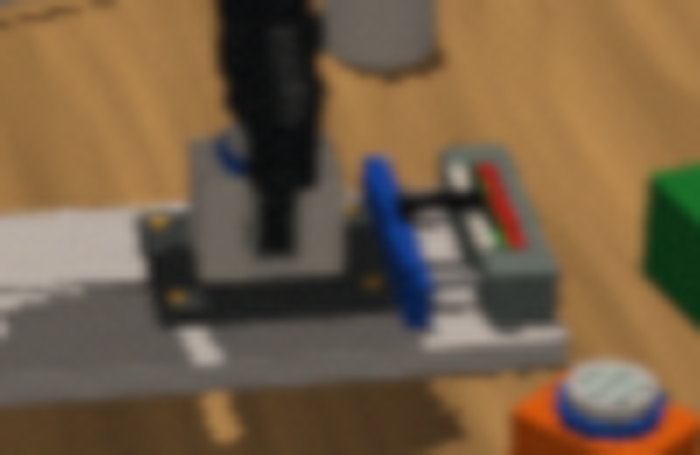

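The base plate is against the fence at about x 415 and the pointer tip is around the green strip at (485,200). I'll put a number on the fence travel from the blue mask shift and hold meanwhile.

Call:
arm_command(
  rows="1 0 0 0 0 0 0; 1 0 0 0 0 0 0; 1 0 0 0 0 0 0; 1 0 0 0 0 0 0; 1 0 0 0 0 0 0",
)

```text
time_s: 12.07
position: [0.5459, 0.1556, 0.052]
tool_rot: [[-0.999, 0.049, -0.006], [0.049, 0.999, 0.0], [0.006, -0.0, -1.0]]
ft_force: [-14.7, -0.3, 13.9]
grip_width: 0.0457
```

Call:
arm_command(
  rows="1 0 0 0 0 0 0; 1 0 0 0 0 0 0; 1 0 0 0 0 0 0; 1 0 0 0 0 0 0; 1 0 0 0 0 0 0",
)

```text
time_s: 12.48
position: [0.5459, 0.1556, 0.052]
tool_rot: [[-0.999, 0.049, -0.006], [0.049, 0.999, 0.0], [0.006, -0.0, -1.0]]
ft_force: [-14.6, 0.5, 14.0]
grip_width: 0.0454
```

```bash
python3 - <<'E'
from h import *
im0=cv2.imread("pics/side0.png");im=np.ascontiguousarray(eyes.get_image("side")[:,:,::-1])
def c(i):
    w=i[155:192,322:338+4].astype(float);m=np.clip(w[:,:,0]-w[:,:,2]-50,0,None)  # blue weight, upper part
    Y,X=np.mgrid[155:192,322:342];return np.array([(X*m).sum(),(Y*m).sum()])/m.sum(),m.sum()
print(c(im0),c(im))
d=c(im)[0]-c(im0)[0]
F=np.array([.5885,.153,.027]);u=np.array([.9988,-.049,0])
j=(proj("side",F+.01*u)-proj("side",F))/10; print("px/mm",j,"travel mm",d@j/(j@j),d)
r=lambda i:i[150:190,330:362]
pair=np.hstack([cv2.resize(r(x),None,fx=10,fy=10,interpolation=cv2.INTER_CUBIC) for x in(im0,im)])
cv2.imwrite("pics/s6.png",pair)
s=readout.observe();print(s["ft_force"],s["position"],s["time_s"])
E
```

```text
(array([328.63870321, 172.84659091]), np.float64(2992.0)) (array([331.22384702, 172.13723285]), np.float64(2667.0))
px/mm [ 0.33293268 -0.02186159] travel mm 7.870733313158468 [ 2.58514381 -0.70935806]
[-14.84389117  -0.02132239  13.82574563] [0.5459141  0.15556397 0.05202872] 12.5333
```

View pics/s6.png

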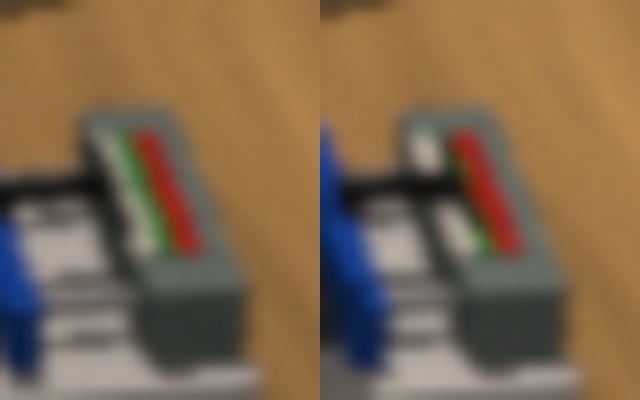

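The pointer tip lies in the green at (450,185 in the right half), with travel about 8–9 mm. I nudge it to the middle of the green and hold.

Call:
arm_command(
  rows="1 -0.6 0 0 0 0 0; 1 -0.6 0 0 0 0 0; 1 0 0 0 0 0 0; 1 0 0 0 0 0 0; 1 0 0 0 0 0 0",
)

```text
time_s: 12.95
position: [0.5468, 0.1555, 0.0521]
tool_rot: [[-0.999, 0.049, -0.007], [0.049, 0.999, 0.0], [0.007, -0.0, -1.0]]
ft_force: [-15.2, 0.6, 16.1]
grip_width: 0.0455
```

Call:
arm_command(
  rows="1 0 0 0 0 0 0; 1 0 0 0 0 0 0; 1 0 0 0 0 0 0; 1 0 0 0 0 0 0; 1 0 0 0 0 0 0",
)

```text
time_s: 13.37
position: [0.5468, 0.1555, 0.0521]
tool_rot: [[-0.999, 0.049, -0.007], [0.049, 0.999, 0.0], [0.007, -0.0, -1.0]]
ft_force: [-15.3, 0.8, 15.0]
grip_width: 0.0453
```

Call:
arm_command(
  rows="1 0 0 0 0 0 0; 1 0 0 0 0 0 0; 1 0 0 0 0 0 0; 1 0 0 0 0 0 0; 1 0 0 0 0 0 0",
)

```text
time_s: 13.78
position: [0.5468, 0.1556, 0.0521]
tool_rot: [[-0.999, 0.049, -0.007], [0.049, 0.999, 0.0], [0.007, -0.0, -1.0]]
ft_force: [-15.8, 1.0, 14.9]
grip_width: 0.0451
```

Call:
arm_command(
  rows="1 0 0 0 0 0 0; 1 0 0 0 0 0 0; 1 0 0 0 0 0 0; 1 0 0 0 0 0 0; 1 0 0 0 0 0 0",
)

```text
time_s: 14.2
position: [0.5468, 0.1555, 0.0521]
tool_rot: [[-0.999, 0.049, -0.007], [0.049, 0.999, 0.0], [0.007, -0.0, -1.0]]
ft_force: [-16.0, -0.1, 14.9]
grip_width: 0.0453
```

Call:
arm_command(
  rows="1 0 0 0 0 0 0; 1 0 0 0 0 0 0; 1 0 0 0 0 0 0; 1 0 0 0 0 0 0; 1 0 0 0 0 0 0",
)

```text
time_s: 14.62
position: [0.5468, 0.1555, 0.052]
tool_rot: [[-0.999, 0.049, -0.007], [0.049, 0.999, 0.0], [0.007, -0.0, -1.0]]
ft_force: [-16.5, 0.4, 14.9]
grip_width: 0.0455
```

Call:
arm_command(
  rows="1 0 0 0 0 0 0; 1 0 0 0 0 0 0; 1 0 0 0 0 0 0; 1 0 0 0 0 0 0; 1 0 0 0 0 0 0",
)

```text
time_s: 15.03
position: [0.5468, 0.1555, 0.0521]
tool_rot: [[-0.999, 0.049, -0.007], [0.049, 0.999, 0.0], [0.007, -0.0, -1.0]]
ft_force: [-15.4, 0.0, 14.0]
grip_width: 0.0451
```

Call:
arm_command(
  rows="1 0 0 0 0 0 0; 1 0 0 0 0 0 0; 1 0 0 0 0 0 0; 1 0 0 0 0 0 0; 1 0 0 0 0 0 0",
)

```text
time_s: 15.45
position: [0.5468, 0.1555, 0.0521]
tool_rot: [[-0.999, 0.049, -0.007], [0.049, 0.999, 0.0], [0.007, -0.0, -1.0]]
ft_force: [-16.0, 0.1, 15.7]
grip_width: 0.0451
```

```bash
python3 - <<'E'
from h import *
s=readout.observe();p=s["position"];R=s["tool_rot"];print(p,R[:,2],s["ft_force"],s["time_s"])
im=np.ascontiguousarray(eyes.get_image("side")[:,:,::-1])
k=7;x0,y0=265,135
cv2.imwrite("pics/s7.png",cv2.resize(im[y0:y0+70,x0:x0+110],None,fx=k,fy=k,interpolation=cv2.INTER_CUBIC))
E
```

```text
[0.54680099 0.15553905 0.05206091] [-6.70373168e-03  3.07417899e-05 -9.99977529e-01] [-15.96832062   0.09007988  15.73921919] 15.45
```

View pics/s7.png

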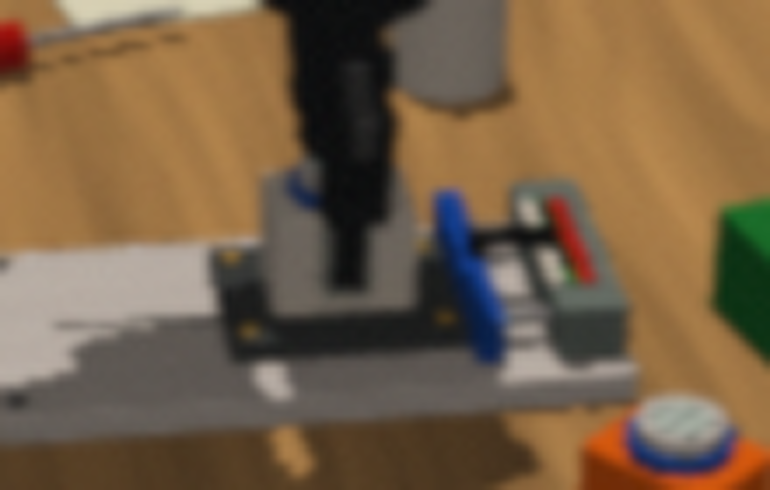

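The force is steady. One more numeric check of fence travel and bystanders before handing in.

```bash
python3 - <<'E'
from h import *
im0=cv2.imread("pics/side0.png").astype(float);im=eyes.get_image("side")[:,:,::-1].astype(float)
f=lambda i:np.clip(i[:,:,0]-i[:,:,2],0,None)
X=np.arange(316,344)
for y in range(164,186,2):
    o=[]
    for i in(im0,im):
        r=f(i)[y,316:344]; r=np.where(r>40,r,0); o.append((X*r).sum()/max(r.sum(),1))
    print(y,round(o[0],2),round(o[1],2),round(o[1]-o[0],2),end=" | ")
F=np.array([.5885,.153,.027]);u=np.array([.9988,-.049,0])
print("\npx/mm",(proj("side",F+.01*u)-proj("side",F))/10)
print("pointer row profile R,G now/idle, row 168")
for y in(167,168,169):print(y,im[y,338:352].astype(int).tolist())
d=np.abs(im-im0).sum(2)
for n,(a,b,c,e) in dict(red=(250,292,308,360),bottle=(192,222,400,420),tray=(235,300,385,455),box=(160,195,365,410),jar=(122,152,318,342),drv=(135,150,243,295),mouse=(328,365,228,288)).items():
    print(n,round(np.percentile(d[a:b,c:e],90),1))
E
```

```text
164 325.94 328.91 2.97 | 166 326.4 329.34 2.94 | 168 326.62 329.6 2.98 | 170 327.29 330.06 2.77 | 172 328.12 331.17 3.05 | 174 329.05 332.12 3.07 | 176 329.9 333.07 3.17 | 178 330.54 334.05 3.51 | 180 331.16 334.21 3.06 | 182 331.06 334.03 2.97 | 184 331.5 334.44 2.94 | 
px/mm [ 0.33293268 -0.02186159]
pointer row profile R,G now/idle, row 168
167 [[43, 46, 48], [46, 51, 52], [63, 70, 73], [67, 76, 78], [49, 58, 58], [26, 35, 42], [19, 32, 83], [21, 35, 130], [39, 46, 144], [71, 77, 123], [93, 103, 109], [91, 110, 119], [79, 114, 142], [71, 118, 157]]
168 [[23, 23, 24], [20, 20, 20], [23, 23, 23], [21, 23, 24], [20, 22, 22], [17, 19, 28], [16, 25, 67], [18, 28, 123], [31, 37, 152], [61, 67, 140], [90, 98, 115], [94, 106, 109], [87, 113, 131], [74, 115, 151]]
169 [[38, 41, 42], [26, 26, 27], [22, 23, 23], [28, 30, 31], [33, 36, 39], [32, 36, 39], [25, 36, 57], [21, 36, 110], [23, 33, 150], [46, 52, 151], [76, 84, 127], [94, 103, 109], [89, 107, 115], [76, 110, 136]]
red 20.0
bottle 19.0
tray 16.0
box 17.0
jar 375.2
drv 20.0
mouse 16.0
```

```bash
python3 -c "
from rig import env
print(env.close_job())"
```

```text
the job is handed in; nothing more can be done
None
```

I picked up the blue-ringed camera and set it flat on the bed, about 17 mm clear of the fence. I then slid it along the line onto the fence and pressed. The job was handed in with the arm still gripping and pressing; it reported no verdict.

**Final checks**
- **Hold:** the push was steady for more than 2.5 s at the final setting. I used about 15.5 s of the 51 s allowed.
- **Push on the fence:** image shift gives a fence travel of about 8.8 mm, and the arm position since first touch gives about 10 mm. That means roughly 9–10 N. The wrist reads 16 N along the push, which I put down to about 6 N of bed friction from pressing down.
- **Alignment:** the tool is tilted 0.007 rad, the camera is about 1 mm off the line, and it is square to within about 0.5°.
- **Pointer:** it looks close to the green/red edge in the oblique side view. That would mean a stronger push than the other two estimates; I put it down to viewing angle and did not settle it further.
- **Bystanders:** the red camera, bottle, tray, box, screwdriver and mouse look the same as at the start. The jar's pixels did change, but its outline is in the same place, so I take that as the arm's shadow.

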